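# Crank a jammed punch free of its collet and put it in the stand

### The arm

A 7-joint arm with a two-finger parallel gripper is mounted at the origin on a cart in front of the work surface, level with it; the furniture and walls round the work are solid. World frame = base frame: x ahead of the robot, y to its left, z up, the work surface at z = 0. Lengths are in m, angles in rad, forces in N, time in s.
With the tool pointing down it reaches from about 0.4 to 0.875 m from the base axis. Payload 19.3 kg.
Tool frame: the origin (TCP) lies midway between the tips of the shut fingers; the grasp point (between the pads) lies arm.grasp_offset behind it (arm.grasp_offset is the distance from the TCP to the grasp point, in m); z points along the fingers, y is the line along which they close (so a half turn about z gives the same grasp; the last joint's range is limited). The gripper opens to 85 mm and grips with 20 to 120 N. Pads are 22 mm wide; open, the fingers measure 114 mm over their backs; the gripper's body (76 mm by 85 mm) begins 54 mm behind the grasp point. The pads swing forward as they close: fully open they stand 13 mm farther back than shut.
Start: joints at [-1.392, 0.521, -0.036, 1.599, 0.021, 1.021, -0.113], TCP at [0.154, 0.606, 0.231] pointing down, gripper open.
Joint ranges: [-2.91, 2.91], [-0.3, 2.13], [-1.5, 1.42], [0.17, 2.43], [-1.26, 4.41], [0.16, 1.93], [-2.52, 2.52]. Speed limits (rad/s): [1.89, 1.89, 2.39, 2.39, 3.01, 3.01, 3.01].

### API

Orientations are given as a unit quaternion [x, y, z, w].
In Python, from rig import arm gives the robot as it stands. The module is installed in compiled form; this text tells all that it offers.
- The arm moves only by the tool servo_tool, never from a script. Its argument "motion" is a list of rows, each a list of 7 numbers: the closure, from 0 (fully open) to 1 (shut), then the shift along the tool's x, y, z in m, then the turn, a rotation vector about the tool's x, y, z in rad. In form: [[grip, x, y, z, wx, wy, wz], ...]. A call has 1 to 8 rows; each row shifts and turns the commanded pose from where the row before left it, along the tool's axes as they then stand; what a row does not reach is not made up. A row lasts 1/10 s, in which the tool goes at most 50 mm and 8.59 degrees, less where a joint would pass 70% of its speed; a pose out of reach is approached as far as the arm can. A call with a gripper value outside its range is refused whole. The fingers move at their own pace and stop on an object; "force" is the grip in N (left out, the last holds). Time passes only in rows, so rows that do not move let the fingers close. It gives the time, the measured TCP pose, the force, the opening and the grip force at its end, in the units of the state.
- arm.sense(): the state, without advancing time (a new reading comes with each control period).
- arm.grab_frame(name): name is "scene" or "top" or "wrist"; returns a dict with "img" (384x512x3 uint8, red, green, blue), "K" (3x3 intrinsics, pixels), "k1" (the pictures are not rectified: a ray, as slopes to the right and down, at radius r is drawn at 1 + k1 r^2 times it, then the intrinsics apply), "R" (3x3) and "t" (3): a world point X has camera coordinates R X + t; the wrist camera has in their place "hand_eye" (4x4, takes a point from camera to tool coordinates, whose origin is the TCP and whose axes are the flange's). Camera axes: x right, y down, z forward; pixel columns grow to the right and rows downward; lengths in m; the calibration is good to about 2 mm. A picture is of the moment at which its call begins: read the wrist's pose just before it. There is no depth.
- arm.sign_off(): hands the job in; it is judged then, once.
Trained networks look in the newest picture that a camera, given by its name, has taken for a name from the list of things; names that differ only in an ending like _2 or _b are one class to them, and where a whole thing is asked for, a point or a joint stands for the part that bears it (a point fixed in the world has none). Each returns a list of dicts, best first, with "conf" (0 to 1); they miss things now and then, are a little off and sometimes report something else, mostly with a low value. They report only what shows in the picture. A call takes as long as a camera call. They do not tell look-alikes from the thing itself.
- arm.find_in(camera, thing): "centre" ([row, column] in pixels, amid what is visible of it).
- arm.outline_of(camera, thing): "region" (384x512 bool, what is visible of it) and "centre" ([row, column] in pixels, amid what is visible of it).
The state is a dict: "time": time; "joint_pos": joint angles; "joint_velocities": joint speeds; "joint_torque": joint torques, N m; "ee_pos": TCP position; "eef_rot": TCP orientation; "force": force on the tool from outside, world axes, zero at the start; "torque": the same for the moment, N m; "width": finger opening in m; "grasp_force": force on a finger pad.
Only numpy, scipy, OpenCV 4.12 (cv2) and the standard library are available. Lean on these libraries where they do the work, as an engineer would, in place of code of your own. Each camera call takes 0.05 s, during which the arm holds its last target. There are 200 camera calls.

### The job

A punch is jammed in the ejector press: turn the press's crank clockwise, seen from above, to push the punch up, and stop as soon as the heavy resistance suddenly drops away, within about a quarter of a turn. Do not touch the punch before it has come free, and do not force the crank. Then lift the punch out and set it gently upright, all the way down, in the empty socket of the wooden punch stand, leaving everything else on the bench where it is.

Things in the scene. Friction and masses are not known exactly. Their poses are not given: they have to be found in the camera images.
- press: Grey ejector press, fixed, on a dark steel foot 90 x 236 x 12 mm; origin under its centre, z up. At y = +70 mm a hollow square tower 76 x 76 mm, top at z = 100 mm, holding the punch; at y = -70 mm a round column, 64 mm wide, top at z = 98 mm, with the crank. Cranking lifts a pin under the punch by 6 mm per radian. Stiff collet jaws hidden in the tower reach into the punch's waist; their height varies and cannot be seen.
- press_mouth (a point): Centre of the round 29 mm mouth in the tower's top, 100 mm above the bench; the punch stands upright in it. When the punch's foot has shoved the hidden jaws aside, after a rise of 20 to 46 mm in all, it stands loose on the pin, kept upright by the mouth, and can be lifted straight out.
- crank_axis (a point): Point on the crank's vertical axis at the handle's mid-height, 136 mm above the bench. Clockwise from above lifts. First 0.05 to 1 turn goes lightly (under 2 N along the handle's path); then for 0.3 to 0.5 turn it takes 4 to 8 N to hold and up to 20 N to move fast; when the foot is past the jaws this drops to under 2 N within 0.05 turn. The crank stays where left; anticlockwise it soon meets a stop.
- handle_mid (a point): Middle of the crank's handle: an upright black round grip, 22 mm in diameter, 40 mm tall (113 to 153 mm above the bench), at the end of a flat steel arm, 50 mm from the crank axis. It spins freely on its pin, so it can be pinched from above and carried round in a circle without turning the gripper.
- punch: The jammed punch, steel, 102 mm long, 0.2 to 0.45 kg; origin at the centre of its foot, z up along it. From below: foot 21 mm in diameter with a 25 mm rim at 6 to 10 mm, flat-sided waist 22 x 15 mm (hidden at first), shoulder 25 mm in diameter from 66 to 84 mm, round head 38 mm in diameter from 84 to 102 mm. It stands upright in the press's mouth, its foot 24 mm above the bench at the start.
- punch_head (a point): Middle of the punch's head, on its axis, 93 mm above its foot: the place to grip it from above, firmly, since its weight hangs below the grip.
- stand: Wooden punch stand, fixed, 50 x 140 x 34 mm; origin at the centre of its underside, z up. Three places along its y axis: an empty socket at y = -45 mm, and two shorter, smaller punches at y = +2 mm and +45 mm that stay there, rising at most 32 mm above the wood. On the way from press to stand a thick upright pipe rises from the bench, at x from 0.59 m and y from 0.02 to 0.22 m: pass in front of it.
- socket_mouth (a point): Centre of the empty socket at the stand's top, 34 mm above the bench; round, 31 mm in diameter.
- socket_floor (a point): Centre of the empty socket's floor, 16 mm above the bench (18 mm deep).
- goblet: Bystander: small clear beaker, 76 mm wide, 65 mm tall; origin under its centre.
- round_pliers: Bystander: pliers with black handles, 53 x 144 x 10 mm; origin under the centre.
- flux_cup: Bystander: small dark cup, 28 mm wide, 17 mm tall; origin under its centre.
- pitch_lump: Bystander: dark lump, 38 x 48 x 17 mm; origin under its centre.
- ring_clamp: Bystander: wooden ring clamp, 22 x 120 x 22 mm; origin under its centre.
- end_nippers: Bystander: nippers with red handles, 65 x 155 x 16 mm; origin under the centre.
- tape: Bystander: roll of tape lying flat, 96 mm wide, 25 mm tall; origin under its centre.
There are look-alikes about, which are no part of the job. What is shaped like the punch but turquoise is not meant.

How it is judged:
On the way, in this order (a step that is already met when the one before it is completed fails the run):
1. the punch has been cranked up out of the collet's grip and stands free in the press's mouth, untouched (z of jaw_a_c0 in the frame of punch below 0.0015 m and horizontal distance between punch and press_mouth below 0.015 m and height (world z) of punch above 0.035 m and contact force between the fingers and punch below 0.5 N), for 0.2 s.
2. the punch has been lifted clear of the press (height (world z) of punch above 0.105 m and contact force between the fingers and punch above 0.5 N), for 0.1 s.
At the end, for the whole second after the job is handed in: The punch stands at rest in the stand's empty socket, foot within 5 mm of the socket's centre and within 4 mm of its floor, upright within 0.12 rad, released (horizontal distance between punch and socket_floor below 0.005 m and z of punch in the frame of socket_floor between -0.004 and 0.004 m and angle between punch's own z axis and vertical below 0.12 rad and linear speed of punch below 0.02 m/s); the robot touches nothing.
It fails at once if the punch is touched (over 1 N) before it is past the collet (contact force between the fingers and punch above 1 N and horizontal distance between punch and press_mouth below 0.015 m and z of jaw_a_c0 in the frame of punch above 0.0025 m).
It fails at once if the crank is turned on until the ungrasped punch stands more than 12 mm (0.32 turn) above the point where it came free (horizontal distance between punch and press_mouth below 0.015 m and contact force between the fingers and punch below 0.3 N and z of jaw_a_c0 in the frame of punch below -0.0105 m).
It fails at once if the punch falls or is dropped (over 0.45 m/s while not held) (linear speed of punch above 0.45 m/s and contact force between the fingers and punch below 0.3 N).
It fails at once if the crank or press is forced: more than 150 N between the fingers and the press (squeeze of the handle included) (contact force between the fingers and press above 150 N).
It fails at once if a bystander is moved more than 20 mm (distance of any of goblet, round_pliers, flux_cup, pitch_lump, ring_clamp, end_nippers, tape from where it was at the start of the episode above 0.02 m).
It also fails if it takes over 72 s, if anything falls off the work surface, if the arm or the gripper's body presses on something with over 40 N, if the wrist force passes 120 N, or if a joint passes its speed limit or range.

## Working session

There is one attempt and no reset: what is moved stays moved. The work goes in short steps, Python scripts to look and compute and a tool call to move; the robot and the scene stay as the last step left them, time stands still between calls to the robot, and variables do not carry over. Pictures are saved under pics/ and viewed, at most 10 in all, crops included, and the job is handed in when it is done.

Besides the shell and the picture viewer there is one more tool, called after ">>>" in YAML: its name, and indented under it one key for each argument. servo_tool: Moves the arm, as the interface text tells. Its arguments: {"type":"object","properties":{"motion":{"type":"array"},"force":{"type":"number"}},"required":["motion"]}

```bash
mkdir -p pics
cat > h.py <<'E'
import numpy as np, cv2
from rig import arm
from scipy.spatial.transform import Rotation as Ro
def cam(f):
    if "R" in f: return np.array(f["R"]),np.array(f["t"])
    s=arm.sense(); T=np.eye(4); T[:3,:3]=Ro.from_quat(s["eef_rot"]).as_matrix(); T[:3,3]=s["ee_pos"]
    M=np.linalg.inv(T@np.array(f["hand_eye"])); return M[:3,:3],M[:3,3]
def ray(f,rc,RT=None):
    R,t=RT or cam(f); K=np.array(f["K"]); k=float(f["k1"])
    d=np.array([(rc[1]-K[0,2])/K[0,0],(rc[0]-K[1,2])/K[1,1]]); u=d.copy()
    for _ in range(20): u=d/(1+k*(u@u))
    return -R.T@t, R.T@np.array([u[0],u[1],1])
def atz(f,rc,z,RT=None):
    o,d=ray(f,rc,RT); return o+d*(z-o[2])/d[2]
def proj(f,X,RT=None):
    R,t=RT or cam(f); c=R@np.array(X)+t; u=c[:2]/c[2]; u=u*(1+float(f["k1"])*(u@u)); K=np.array(f["K"])
    return [K[1,1]*u[1]+K[1,2],K[0,0]*u[0]+K[0,2]]
def save(f,n,crop=None,s=1):
    im=f["img"][:,:,::-1]
    if crop: r0,r1,c0,c1=crop; im=im[r0:r1,c0:c1]
    cv2.imwrite("pics/"+n,cv2.resize(im,None,fx=s,fy=s,interpolation=cv2.INTER_CUBIC))
E
cat > a.py <<'E'
from h import *
np.set_printoptions(precision=3,suppress=True)
s=arm.sense(); print(s, arm.grasp_offset)
H=dict(punch=.117,punch_head=.117,press=.05,crank_axis=.1,handle_mid=.133,stand=.034,socket_mouth=.034,press_mouth=.1,goblet=.03,tape=.02)
for c in ("top","scene"):
    f=arm.grab_frame(c); save(f,c+"0.png",s=1.5)
    R,t=cam(f);print(c,"campos",-R.T@t)
    for n,z in H.items():
        print(c,n,[(round(d["conf"],2),np.round(d["centre"]).tolist(),np.round(atz(f,d["centre"],z)[:2],3).tolist()) for d in arm.find_in(c,n)[:3]])
E
python3 a.py
```

```text
{'time': 0.0, 'joint_pos': array([-1.392,  0.522, -0.036,  1.6  ,  0.021,  1.021, -0.113]), 'joint_velocities': array([-0.   , -0.002,  0.001,  0.   , -0.   , -0.   ,  0.001]), 'joint_torque': array([  0.001, -92.71 ,   1.98 , -36.992,   0.018,   0.008,  -0.   ]), 'ee_pos': array([0.154, 0.605, 0.231]), 'eef_rot': array([ 0.124,  0.992, -0.001, -0.   ]), 'force': array([0.499, 0.397, 0.062]), 'torque': array([0.037, 0.037, 0.011]), 'grasp_force': 0.0, 'width': 0.08527334439859878} 0.0187
top campos [0.386 0.133 1.527]
top punch [(0.48, [184.0, 303.0], [0.529, -0.041])]
top punch_head [(0.5, [162.0, 212.0], [0.586, 0.229]), (0.44, [175.0, 301.0], [0.555, -0.034])]
top press [(0.83, [196.0, 357.0], [0.503, -0.217])]
top crank_axis [(0.95, [195.0, 357.0], [0.501, -0.206])]
top handle_mid [(0.58, [207.0, 382.0], [0.465, -0.272]), (0.45, [190.0, 107.0], [0.494, 0.529])]
top stand []
top socket_mouth [(0.75, [175.0, 181.0], [0.554, 0.327])]
top press_mouth [(0.85, [195.0, 354.0], [0.501, -0.196]), (0.42, [190.0, 231.0], [0.505, 0.169])]
top goblet [(0.76, [139.0, 328.0], [0.682, -0.129]), 
[... 185 characters left out ...]
[234.0, 319.0], [0.498, -0.147]), (0.65, [225.0, 304.0], [0.502, -0.093])]
scene punch_head [(0.84, [225.0, 302.0], [0.497, -0.088]), (0.66, [234.0, 322.0], [0.504, -0.151])]
scene press [(0.6, [272.0, 345.0], [0.506, -0.229])]
scene crank_axis [(0.81, [276.0, 346.0], [0.441, -0.28])]
scene handle_mid [(0.47, [259.0, 352.0], [0.46, -0.278]), (0.27, [195.0, 157.0], [0.271, 0.261])]
scene stand [(0.83, [200.0, 229.0], [0.526, 0.277])]
scene socket_mouth [(0.95, [198.0, 227.0], [0.53, 0.292])]
scene press_mouth [(0.8, [274.0, 346.0], [0.447, -0.275])]
scene goblet [(0.8, [237.0, 358.0], [0.684, -0.127])]
scene tape [(0.72, [182.0, 182.0], [0.49, 0.529]), (0.33, [237.0, 322.0], [0.616, -0.055])]
```

View pics/top0.png

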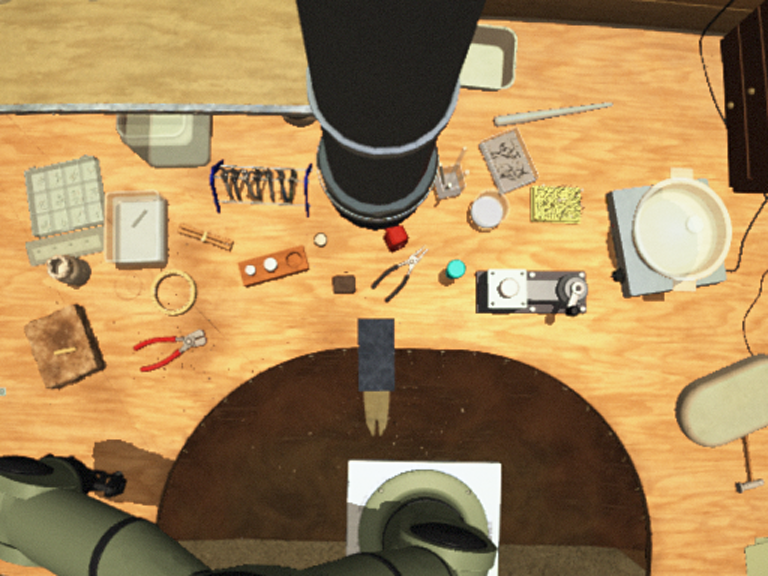

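View pics/scene0.png

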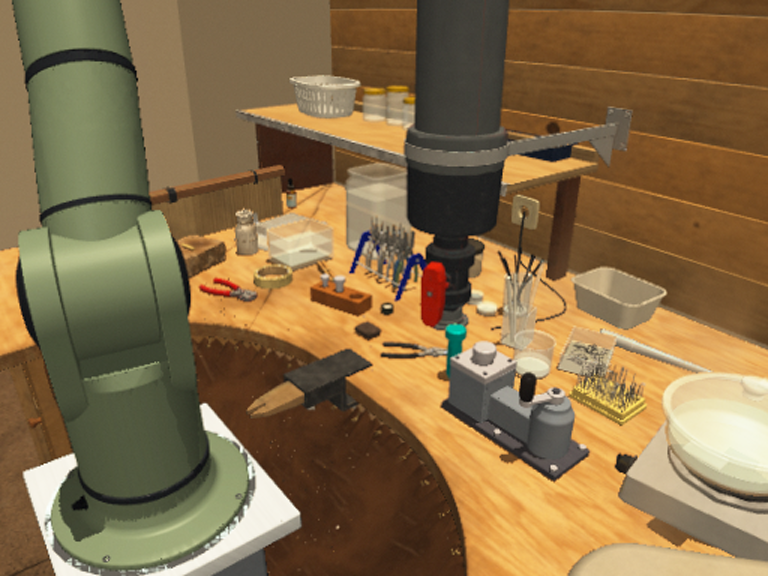

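The top view shows the press at about (530,291) in the 1.5x picture. The steel punch head is at (508,288), with the crank to its right at about (575,290). The stand is at (274,265), with its empty socket on the right at (294,259). The pipe hangs at (378,190).

There are two punch candidates. The turquoise one at (455,268) top and (455,345) scene is the look-alike. The steel one at (508,288) top and (484,352) scene stands in the press tower, so it's the one meant. I'll confirm with one crop.

```bash
cat > b.py <<'E'
from h import *
t=arm.grab_frame("top"); s=arm.grab_frame("scene")
a=cv2.resize(t["img"][165:225,300:400,::-1],(800,480)[:2],interpolation=cv2.INTER_CUBIC)[:, :]
a=cv2.resize(t["img"][170:220,310:400,::-1],None,fx=8,fy=8,interpolation=cv2.INTER_CUBIC)
a=a[:, :720]; b=cv2.resize(s["img"][205:325,285:405,::-1],(400,400),interpolation=cv2.INTER_CUBIC)
a=cv2.resize(a,(400,222)); 
c=cv2.resize(t["img"][155:195,155:215,::-1],(267,178),interpolation=cv2.INTER_CUBIC)
L=np.zeros((400,400,3),np.uint8); L[:222]=a; L[222:,:267]=c
cv2.imwrite("pics/crop1.png",np.hstack([L,b]))
E
python3 b.py
```

```text
(no output)
```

View pics/crop1.png

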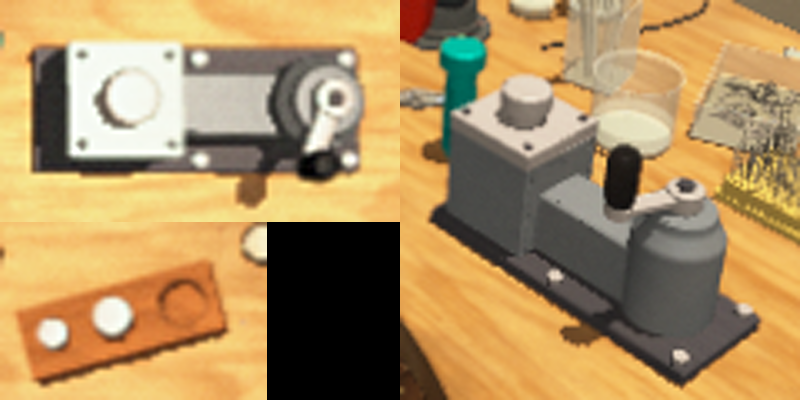

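The crop confirms it. The steel punch stands in the press tower at crop (525,100), and the turquoise one beside it is the decoy. The handle is at (624,180), the boss at (686,187), and the empty socket is the right-hand hole at (185,302).

```bash
cat > c.py <<'E'
from h import *
np.set_printoptions(precision=4,suppress=True)
t=arm.grab_frame("top"); s=arm.grab_frame("scene")
for n,p,q,z in (("punchtop",(191.6,339.5),(230.5,322.5),.126),("boss",(191.8,385.6),(261.1,370.8),.118),("handletop",(206.5,381.3),(250,352.2),.153)):
    A=atz(t,p,z);B=atz(s,q,z); print(n,A[:2],B[:2])
    o1,d1=ray(t,p);o2,d2=ray(s,q); M=np.stack([d1,-d2,],1); l=np.linalg.lstsq(M,o2-o1,rcond=None)[0]; print("  tri",o1+d1*l[0],o2+d2*l[1])
print("sock",atz(t,(173,196.6),.034))
for p in ((167,159.5),(164.5,180.5)): print("pegs",atz(t,p,.06))
# stand outline corners in crop (267x178 for 60x40)
for x,y in ((18,312),(210,263),(228,328),(40,382)): print(atz(t,(155+(y-222)/4.45,155+x/4.45),.034)[:2])
print("tower corners")
for x,y in ((68,42),(182,40),(184,156),(68,158)): print(atz(t,(170+y/4.444,310+x/4.444),.1)[:2])
E
python3 c.py
```

```text
punchtop [ 0.5078 -0.1469] [ 0.5057 -0.1499]
  tri [ 0.5079 -0.1473  0.1239] [ 0.5083 -0.1476  0.124 ]
boss [ 0.5115 -0.2872] [ 0.5042 -0.2946]
  tri [ 0.5121 -0.2891  0.1115] [ 0.5123 -0.2894  0.1116]
handletop [ 0.4656 -0.2641] [ 0.4616 -0.2734]
  tri [ 0.466  -0.2659  0.1467] [ 0.4685 -0.2684  0.1476]
sock [0.5614 0.2797 0.034 ]
pegs [0.5738 0.3914 0.06  ]
pegs [0.5831 0.3273 0.06  ]
[0.5514 0.3963]
[0.5893 0.2633]
[0.5441 0.2492]
[0.5029 0.3787]
tower corners
[ 0.5451 -0.109 ]
[ 0.5487 -0.1864]
[ 0.4707 -0.1884]
[ 0.4675 -0.11  ]
```

>>> servo_tool:
  motion:
    - [0,-0.05,-0.018,0,0,0,0.09]
    - [0,-0.05,-0.018,0,0,0,0.09]
    - [0,-0.05,-0.018,0,0,0,0.09]
    - [0,-0.05,-0.018,0,0,0,0.09]
    - [0,-0.05,-0.018,0,0,0,0.09]
    - [0,-0.05,-0.018,0,0,0,0.09]
    - [0,-0.05,-0.018,0,0,0,0.09]
    - [0,-0.05,-0.018,0,0,0,0.09]
  force: 45

```text
time: 2.1
ee_pos: [0.3953, 0.2949, 0.2314]
eef_rot: [0.467, 0.884, 0.0, 0.0]
force: [0.5, 0.9, 0.4]
width: 0.0851
grasp_force: 0.0
```

>>> servo_tool:
  motion:
    - [0,-0.05,-0.005,0,0,0,0.1]
    - [0,-0.05,-0.005,0,0,0,0.1]
    - [0,-0.05,-0.005,0,0,0,0.1]
    - [0,-0.05,-0.005,0,0,0,0.1]
    - [0,-0.05,0,0,0,0,0.1]
    - [0,-0.05,0,0,0,0,0.1]
    - [0,-0.05,0,0,0,0,0]
    - [0,-0.05,0,0,0,0,0]

```text
time: 2.9
ee_pos: [0.4782, -0.0904, 0.2315]
eef_rot: [0.706, 0.708, 0.0, 0.0]
force: [0.6, 0.0, -0.1]
width: 0.0852
grasp_force: 0.0
```

>>> servo_tool:
  motion:
    - [0,-0.045,-0.003,0,0,0,0]
    - [0,-0.045,-0.003,0,0,0,0]
    - [0,-0.045,-0.003,0,0,0,0]
    - [0,-0.04,-0.003,0,0,0,0]
    - [0,0,0,0,0,0,0]

```text
time: 3.4
ee_pos: [0.4652, -0.2689, 0.2316]
eef_rot: [0.709, 0.706, -0.001, 0.001]
force: [0.5, 1.4, -1.0]
width: 0.0852
grasp_force: 0.0
```

```bash
cat > d.py <<'E'
from h import *
np.set_printoptions(precision=4,suppress=True)
s=arm.sense(); f=arm.grab_frame("wrist"); RT=cam(f)
print(s["ee_pos"],s["eef_rot"],"cam",-RT[0].T@RT[1],"joints",s["joint_pos"])
for n,z in dict(punch_head=.126,handle_mid=.153,crank_axis=.115,press_mouth=.1).items():
    print(n,[(round(d["conf"],2),np.round(d["centre"]).tolist(),atz(f,d["centre"],z,RT)[:2]) for d in arm.find_in("wrist",n)[:2]])
im=f["img"].copy()
for X in ((.466,-.267,.153),(.512,-.289,.112),(.508,-.148,.126)):
    r,c=proj(f,X,RT); cv2.circle(im,(int(c),int(r)),4,(255,0,0),1)
f["img"]=im; save(f,"w1.png")
E
python3 d.py
```

```text
[ 0.4652 -0.2689  0.2316] [ 0.7087  0.7056 -0.0008  0.0009] cam [ 0.4657 -0.1927  0.374 ] joints [ 0.0343  0.4233  0.5112  1.8523 -0.251   0.9288  0.6547]
punch_head [(0.81, [44.0, 308.0], array([ 0.5062, -0.1417]))]
handle_mid [(0.63, [195.0, 258.0], array([ 0.4653, -0.2608]))]
crank_axis [(0.83, [113.0, 291.0], array([ 0.4955, -0.1966]))]
press_mouth [(0.98, [113.0, 292.0], array([ 0.4979, -0.1969]))]
```

View pics/w1.png

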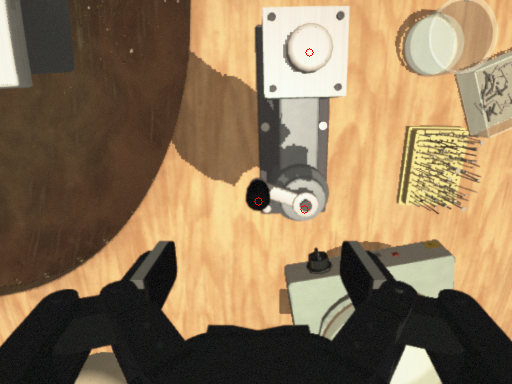

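The wrist view shows the handle at (258,196), the boss bolt at (305,206) and the punch head at (309,48). They agree with my projected estimates to about 4 px, so I'm descending on the handle.

>>> servo_tool:
  motion:
    - [0,0.002,0,0.03,0,0,0]
    - [0,0,0,0.03,0,0,0]
    - [0,0,0,0.03,0,0,0]
    - [0,0,0,0.019,0,0,0]
    - [0.5,0,0,0,0,0,0]
  force: 45

```text
time: 4.15
ee_pos: [0.4659, -0.2599, 0.1204]
eef_rot: [0.706, 0.708, -0.001, -0.002]
force: [-0.6, 0.5, 0.3]
width: 0.0727
grasp_force: 0.0
```

>>> servo_tool:
  motion:
    - [0.7,0,0,0,0,0,0]
    - [0.85,0,0,0,0,0,0]
    - [1,0,0,0,0,0,0]
    - [1,0,0,0,0,0,0]
    - [1,0,0,0,0,0,0]

```text
time: 4.65
ee_pos: [0.467, -0.2616, 0.1233]
eef_rot: [0.706, 0.708, 0.0, 0.001]
force: [-2.5, 1.7, 10.7]
width: 0.0205
grasp_force: 43.6
```

```bash
cat > circ.py <<'E'
import numpy as np,sys
th=float(sys.argv[1]); st=float(sys.argv[2]); n=int(sys.argv[3]); r=.05
P=lambda a:np.array([r*np.sin(a),r*np.cos(a)])
for k in range(n):
    print("th %.3f:"%th, [[1]+np.round(P(th-(i+1)*st)-P(th-i*st),4).tolist()+[0,0,0,0] for i in range(8)]); th-=8*st
E
python3 circ.py 2.72 0.125 6
```

```text
th 2.720: [[1, 0.0055, 0.0029, 0, 0, 0, 0], [1, 0.0051, 0.0036, 0, 0, 0, 0], [1, 0.0046, 0.0042, 0, 0, 0, 0], [1, 0.0041, 0.0047, 0, 0, 0, 0], [1, 0.0035, 0.0052, 0, 0, 0, 0], [1, 0.0028, 0.0056, 0, 0, 0, 0], [1, 0.0021, 0.0059, 0, 0, 0, 0], [1, 0.0013, 0.0061, 0, 0, 0, 0]]
th 1.720: [[1, 0.0005, 0.0062, 0, 0, 0, 0], [1, -0.0002, 0.0062, 0, 0, 0, 0], [1, -0.001, 0.0062, 0, 0, 0, 0], [1, -0.0018, 0.006, 0, 0, 0, 0], [1, -0.0025, 0.0057, 0, 0, 0, 0], [1, -0.0032, 0.0054, 0, 0, 0, 0], [1, -0.0038, 0.0049, 0, 0, 0, 0], [1, -0.0044, 0.0044, 0, 0, 0, 0]]
th 0.720: [[1, -0.0049, 0.0038, 0, 0, 0, 0], [1, -0.0054, 0.0032, 0, 0, 0, 0], [1, -0.0057, 0.0025, 0, 0, 0, 0], [1, -0.006, 0.0017, 0, 0, 0, 0], [1, -0.0062, 0.001, 0, 0, 0, 0], [1, -0.0062, 0.0002, 0, 0, 0, 0], [1, -0.0062, -0.0006, 0, 0, 0, 0], [1, -0.0061, -0.0013, 0, 0, 0, 0]]
th -0.280: [[1, -0.0059, -0.0021, 0, 0, 0, 0], [1, -0.0056, -0.0028, 0, 0, 0, 0], [1, -0.0052, -0.0035, 0, 0, 0, 0], [1, -0.0047, -0.0041, 0, 0, 0, 0], [1, -0.0042, -0.0047, 0, 0, 0, 0], [1, -0.0035, -0.0051, 0, 0, 0, 0], [1, -0.0029, -0.0055, 0, 0, 0, 0], [1, -0.0022, -0.0059, 0, 0, 0, 0]]
th -1.280: [[1, -0.0014, -0.0061, 0, 0, 0, 0], [1, -0.0006, -0.0062, 0, 0, 0, 0], [1, 0.0001, -0.0062, 0, 0, 0, 0], [1, 0.0009, -0.0062, 0, 0, 0, 0], [1, 0.0017, -0.006, 0, 0, 0, 0], [1, 0.0024, -0.0058, 0, 0, 0, 0], [1, 0.0031, -0.0054, 0, 0, 0, 0], [1, 0.0038, -0.005, 0, 0, 0, 0]]
th -2.280: [[1, 0.0044, -0.0045, 0, 0, 0, 0], [1, 0.0049, -0.0039, 0, 0, 0, 0], [1, 0.0053, -0.0033, 0, 0, 0, 0], [1, 0.0057, -0.0026, 0, 0, 0, 0], [1, 0.006, -0.0018, 0, 0, 0, 0], [1, 0.0062, -0.0011, 0, 0, 0, 0], [1, 0.0062, -0.0003, 0, 0, 0, 0], [1, 0.0062, 0.0005, 0, 0, 0, 0]]
```

>>> servo_tool:
  motion:
    - [1,0.0055,0.0029,-0.001,0,0,0]
    - [1,0.0051,0.0036,0,0,0,0]
    - [1,0.0046,0.0042,0,0,0,0]
    - [1,0.0041,0.0047,0,0,0,0]

```text
time: 5.05
ee_pos: [0.483, -0.2426, 0.1236]
eef_rot: [0.706, 0.708, -0.0, 0.001]
force: [6.2, -9.6, -12.6]
width: 0.0202
grasp_force: 45.9
```

>>> servo_tool:
  motion:
    - [1,0.0023,0.0061,0.001,0,0,0]
    - [1,0.0028,0.0056,0,0,0,0]
    - [1,0.0021,0.0059,0,0,0,0]
    - [1,0.0013,0.0061,0,0,0,0]

```text
time: 5.45
ee_pos: [0.5067, -0.2338, 0.1233]
eef_rot: [0.706, 0.708, 0.0, 0.001]
force: [-2.5, -4.5, 7.4]
width: 0.0201
grasp_force: 47.8
```

>>> servo_tool:
  motion:
    - [1,0.0003,0.0062,0,0,0,0]
    - [1,-0.0004,0.0062,0,0,0,0]
    - [1,-0.001,0.0062,0,0,0,0]
    - [1,-0.0018,0.006,0,0,0,0]
    - [1,-0.0025,0.0057,0,0,0,0]
    - [1,-0.0032,0.0054,0,0,0,0]

```text
time: 6.05
ee_pos: [0.5416, -0.2433, 0.1233]
eef_rot: [0.707, 0.708, -0.0, 0.001]
force: [-6.3, -7.4, 9.9]
width: 0.0201
grasp_force: 48.1
```

>>> servo_tool:
  motion:
    - [1,-0.005,0.0041,0,0,0,0]
    - [1,-0.0044,0.0044,0,0,0,0]
    - [1,-0.0049,0.0038,0,0,0,0]
    - [1,-0.0054,0.0032,0,0,0,0]
    - [1,-0.0057,0.0025,0,0,0,0]
    - [1,-0.006,0.0017,0,0,0,0]

```text
time: 6.65
ee_pos: [0.561, -0.274, 0.1233]
eef_rot: [0.707, 0.708, -0.0, 0.0]
force: [-8.7, -0.1, 12.8]
width: 0.0201
grasp_force: 48.4
```

>>> servo_tool:
  motion:
    - [1,-0.0062,0,-0.001,0,0,0]
    - [1,-0.0062,0.0002,0,0,0,0]
    - [1,-0.0062,-0.0006,0,0,0,0]
    - [1,-0.0061,-0.0013,0,0,0,0]
    - [1,-0.0059,-0.0021,0,0,0,0]
    - [1,-0.0056,-0.0028,0,0,0,0]

```text
time: 7.25
ee_pos: [0.5545, -0.3098, 0.1234]
eef_rot: [0.706, 0.708, 0.0, -0.0]
force: [-1.1, 7.0, 5.2]
width: 0.02
grasp_force: 47.6
```

>>> servo_tool:
  motion:
    - [1,-0.005,-0.0041,0,0,0,0]
    - [1,-0.0047,-0.0041,0,0,0,0]
    - [1,-0.0042,-0.0047,0,0,0,0]
    - [1,-0.0035,-0.0051,0,0,0,0]
    - [1,-0.0029,-0.0055,0,0,0,0]
    - [1,-0.0022,-0.0059,0,0,0,0]

```text
time: 7.85
ee_pos: [0.5273, -0.3314, 0.1235]
eef_rot: [0.706, 0.708, 0.001, 0.001]
force: [14.6, 8.3, -3.3]
width: 0.0204
grasp_force: 46.9
```

>>> servo_tool:
  motion:
    - [1,-0.0012,-0.0049,0,0,0,0]
    - [1,-0.0007,-0.005,0,0,0,0]
    - [1,-0.0002,-0.005,0,0,0,0]
    - [1,0.0003,-0.005,0,0,0,0]
    - [1,0.0008,-0.0049,0,0,0,0]
    - [1,0.0013,-0.0048,0,0,0,0]

```text
time: 8.45
ee_pos: [0.4989, -0.3321, 0.1236]
eef_rot: [0.706, 0.708, 0.001, 0.003]
force: [22.4, -1.3, -13.0]
width: 0.0201
grasp_force: 46.2
```

>>> servo_tool:
  motion:
    - [1,0.0014,-0.0038,0.001,0,0,0]
    - [1,0.0017,-0.0036,0,0,0,0]
    - [1,0.002,-0.0035,0,0,0,0]
    - [1,0.0022,-0.0033,0,0,0,0]
    - [1,0.0025,-0.0031,0,0,0,0]
    - [1,0.0027,-0.0029,0,0,0,0]

```text
time: 9.05
ee_pos: [0.479, -0.3217, 0.1235]
eef_rot: [0.706, 0.708, 0.001, 0.004]
force: [21.4, -9.7, -5.7]
width: 0.0204
grasp_force: 46.8
```

>>> servo_tool:
  motion:
    - [1,0.0035,-0.002,0,0,0,0]
    - [1,0.0032,-0.0025,0,0,0,0]
    - [1,0.0033,-0.0022,0,0,0,0]
    - [1,0.0035,-0.0019,0,0,0,0]

```text
time: 9.45
ee_pos: [0.469, -0.3097, 0.1235]
eef_rot: [0.707, 0.707, -0.0, 0.004]
force: [13.4, -17.6, -4.8]
width: 0.0204
grasp_force: 46.7
```

>>> servo_tool:
  motion:
    - [1,0.0036,-0.0016,0,0,0,0]
    - [1,0.0038,-0.0013,0,0,0,0]
    - [1,0.0039,-0.001,0,0,0,0]
    - [1,0.0039,-0.0007,0,0,0,0]

```text
time: 9.85
ee_pos: [0.4628, -0.2939, 0.1232]
eef_rot: [0.707, 0.707, -0.0, 0.003]
force: [0.5, -1.1, 14.4]
width: 0.0207
grasp_force: 48.6
```

>>> servo_tool:
  motion:
    - [1,0.004,-0.0004,0,0,0,0]
    - [1,0.004,0,0,0,0,0]
    - [1,0.0039,0.0003,0,0,0,0]

```text
time: 10.15
ee_pos: [0.4619, -0.2803, 0.1232]
eef_rot: [0.707, 0.707, -0.0, 0.001]
force: [-4.5, 0.1, 17.4]
width: 0.0199
grasp_force: 48.9
```

>>> servo_tool:
  motion:
    - [0.6,0,0,0,0,0,0]
    - [0.3,0,0,0,0,0,0]
    - [0,0,0,0,0,0,0]
    - [0,0,0,-0.03,0,0,0]
    - [0,0,0,-0.05,0,0,0]
    - [0,0,0,-0.05,0,0,0]
    - [0,0,0.01,-0.03,0,0,0]
    - [0,0,0,0,0,0,0]

```text
time: 10.95
ee_pos: [0.4742, -0.2799, 0.2862]
eef_rot: [0.706, 0.708, 0.001, 0.003]
force: [-0.2, -0.2, -0.7]
width: 0.0851
grasp_force: 0.0
```

```bash
cat > e.py <<'E'
from h import *
np.set_printoptions(precision=4,suppress=True)
s=arm.sense(); f=arm.grab_frame("wrist"); RT=cam(f)
t=arm.grab_frame("top"); sc=arm.grab_frame("scene")
print(s["ee_pos"],s["eef_rot"],s["width"],"cam",-RT[0].T@RT[1])
for c,F in (("wrist",f),("top",t),("scene",sc)):
    r=RT if c=="wrist" else None
    print(c,[(round(d["conf"],2),np.round(d["centre"]).tolist(),[atz(F,d["centre"],z,r)[:2] for z in (.15,.16)]) for d in arm.find_in(c,"punch_head")[:3]])
o=np.hstack([cv2.resize(f["img"][:192,160:460],(600,384)),np.zeros((384,1,3),np.uint8)])
o=np.vstack([o[:, :600],np.hstack([cv2.resize(t["img"][170:220,320:400],(300,188)),cv2.resize(sc["img"][205:280,290:410],(300,188))])])
cv2.imwrite("pics/w2.png",o[:,:,::-1])
E
python3 e.py
```

```text
[ 0.4742 -0.2799  0.2862] [0.7062 0.708  0.0014 0.0029] 0.08514908702878352 cam [ 0.4721 -0.206   0.4264]
wrist [(0.77, [39.0, 295.0], [array([ 0.5064, -0.1454]), array([ 0.5052, -0.1476])])]
top [(0.55, [190.0, 341.0], [array([ 0.5118, -0.1461]), array([ 0.5109, -0.1441])])]
scene [(0.88, [226.0, 324.0], [array([ 0.4926, -0.1647]), array([ 0.4793, -0.1761])]), (0.49, [223.0, 304.0], [array([ 0.464, -0.126]), array([ 0.4513, -0.1382])])]
```

View pics/w2.png

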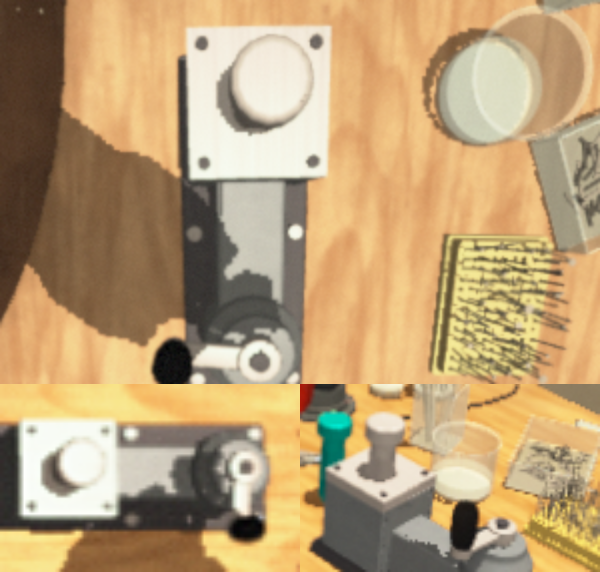

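The wrist crop shows the punch risen and upright: its head is at (272,80) and its neck shows in the scene inset at (384,435). The crank is released at (172,360).

```bash
cat > g.py <<'E'
from h import *
np.set_printoptions(precision=4,suppress=True)
f=arm.grab_frame("wrist"); RT=cam(f); t=arm.grab_frame("top"); sc=arm.grab_frame("scene")
print("mouth wrist",atz(f,(51,289.4),.1,RT))
rays=[ray(f,(39,296.2),RT),ray(t,(190.8,341.3)),ray(sc,(220.5,323.6))]
A=0;b=0
for o,d in rays:
    d=d/np.linalg.norm(d);P=np.eye(3)-np.outer(d,d);A=A+P;b=b+P@o
X=np.linalg.solve(A,b);print("headtop",X)
for F,r in ((f,RT),(t,None),(sc,None)): print(proj(F,X,r), atz(F,[(39,296.2),(190.8,341.3),(220.5,323.6)][[0,1,2][[id(f),id(t),id(sc)].index(id(F))]],.16,r))
E
python3 g.py
```

```text
mouth wrist [ 0.5045 -0.1458  0.1   ]
headtop [ 0.507  -0.1469  0.1521]
[np.float64(40.73142417354353), np.float64(298.50823339866645)] [ 0.5039 -0.1473  0.16  ]
[np.float64(191.12776032308872), np.float64(341.3139515058998)] [ 0.5072 -0.1452  0.16  ]
[np.float64(220.3653605589932), np.float64(322.81748031847917)] [ 0.4972 -0.1578  0.16  ]
```

>>> servo_tool:
  motion:
    - [0,0.04,0.01,0,0,0,0]
    - [0,0.04,0.01,0,0,0,0]
    - [0,0.033,0.008,0.02,0,0,0]
    - [0,0.02,0.004,0.03,0,0,0]
    - [0,0,0,0,0,0,0]
  force: 90

```text
time: 11.9
ee_pos: [0.503, -0.1425, 0.2292]
eef_rot: [0.705, 0.709, -0.001, -0.002]
force: [-0.7, 0.2, -0.3]
width: 0.0855
grasp_force: 0.0
```

```bash
cat > k.py <<'E'
from h import *
np.set_printoptions(precision=4,suppress=True)
s=arm.sense(); f=arm.grab_frame("wrist"); RT=cam(f)
print(s["ee_pos"],s["eef_rot"])
for d in arm.outline_of("wrist","punch_head")[:2]:
    r=d["region"]; y,x=np.where(r); print(d["conf"],d["centre"],y.min(),y.max(),x.min(),x.max())
for z in (.152,.158):
    print(z,proj(f,(.506,-.1465,z),RT),"TCP axis",proj(f,(*s["ee_pos"][:2],z),RT))
save(f,"w3.png")
E
python3 k.py
```

```text
[ 0.503  -0.1425  0.2292] [ 0.7049  0.7093 -0.0012 -0.0022]
0.74 [200.7, 265.5] 173 227 242 287
0.7 [81.9, 305.4] 61 103 284 326
0.152 [np.float64(202.83522965487455), np.float64(261.6870889891605)] TCP axis [np.float64(198.1915071708323), np.float64(258.09953354702606)]
0.158 [np.float64(205.20657636083502), np.float64(261.765443499077)] TCP axis [np.float64(200.45779991851742), np.float64(258.0875727414816)]
```

View pics/w3.png

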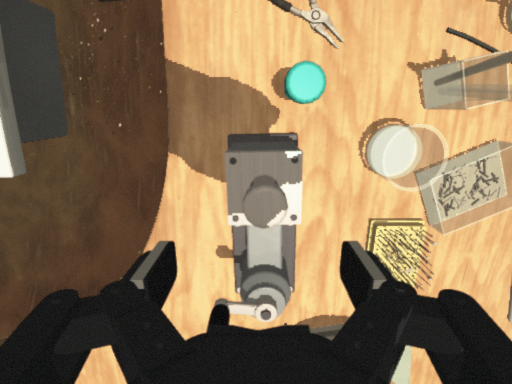

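The picture shows the steel head's top disc at about (264,205), with the tower below it. The turquoise decoy is at (305,82), well away. I'll shift a few mm and descend.

>>> servo_tool:
  motion:
    - [0,-0.004,0.005,0.025,0,0,0]
    - [0,0,0,0.03,0,0,0]
    - [0,0,0,0.025,0,0,0]
    - [0,0,0,0.015,0,0,0]
    - [0,0,0,0.005,0,0,0]
    - [0.3,0,0,0,0,0,0]

```text
time: 12.6
ee_pos: [0.5089, -0.1509, 0.1327]
eef_rot: [0.707, 0.707, -0.0, 0.0]
force: [0.7, -0.5, 0.3]
width: 0.0733
grasp_force: 0.0
```

>>> servo_tool:
  motion:
    - [0.3,0.003,0,0.003,0,0,0]
    - [0.45,0,0,0,0,0,0]
    - [0.5,0,0,0,0,0,0]

```text
time: 12.9
ee_pos: [0.5091, -0.1469, 0.1299]
eef_rot: [0.706, 0.708, 0.0, 0.0]
force: [0.5, -0.3, -0.1]
width: 0.0427
grasp_force: 0.0
```

>>> servo_tool:
  motion:
    - [0.6,0,0,0,0,0,0]
    - [0.7,0,0,0,0,0,0]
    - [1,0,0,0,0,0,0]
    - [1,0,0,0,0,0,0]
    - [1,0,0,0,0,0,0]

```text
time: 13.4
ee_pos: [0.5092, -0.1471, 0.1301]
eef_rot: [0.706, 0.708, 0.0, 0.0]
force: [-1.8, 0.5, 9.0]
width: 0.0353
grasp_force: 88.6
```

>>> servo_tool:
  motion:
    - [1,0,0,-0.005,0,0,0]
    - [1,0,0,-0.01,0,0,0]
    - [1,0,0,-0.015,0,0,0]
    - [1,0,0,-0.02,0,0,0]
    - [1,0,0,-0.02,0,0,0]
    - [1,0,0,-0.02,0,0,0]
    - [1,0,0,-0.02,0,0,0]
    - [1,0,0,-0.01,0,0,0]

```text
time: 14.2
ee_pos: [0.5092, -0.1471, 0.2514]
eef_rot: [0.706, 0.708, 0.001, 0.001]
force: [-0.5, 0.6, -3.1]
width: 0.035
grasp_force: 90.3
```

>>> servo_tool:
  motion:
    - [1,0.015,-0.015,0,0,0,0]
    - [1,0.03,-0.015,0,0,0,0]
    - [1,0.04,-0.01,0,0,0,0]
    - [1,0.04,0,0,0,0,0]
    - [1,0.04,0,0,0,0,0]
    - [1,0.04,0,0,0,0,0]
    - [1,0.04,0,0,0,0,0]
    - [1,0.04,0,0,0,0,0]

```text
time: 15.0
ee_pos: [0.4678, 0.1396, 0.2495]
eef_rot: [0.706, 0.708, 0.0, -0.0]
force: [1.2, -1.0, -2.3]
width: 0.0352
grasp_force: 90.4
```

>>> servo_tool:
  motion:
    - [1,0.04,0,0,0,0,0]
    - [1,0.04,0,0,0,0,0]
    - [1,0.03,0,0,0,0,0]
    - [1,0.02,0,0,0,0,0]
    - [1,0.01,0,0,0,0,0]
    - [1,0,0,0,0,0,0]

```text
time: 15.6
ee_pos: [0.4679, 0.2782, 0.2491]
eef_rot: [0.706, 0.708, -0.0, 0.0]
force: [0.2, -0.8, -2.5]
width: 0.0351
grasp_force: 90.4
```

```bash
cat > m.py <<'E'
from h import *
np.set_printoptions(precision=4,suppress=True)
s=arm.sense(); f=arm.grab_frame("wrist"); RT=cam(f); t=arm.grab_frame("top"); sc=arm.grab_frame("scene")
print(s["ee_pos"],s["eef_rot"])
for c,F in (("wrist",f),("top",t),("scene",sc)):
    r=RT if c=="wrist" else None
    print(c,[(round(d["conf"],2),np.round(d["centre"],1).tolist(),atz(F,d["centre"],.034,r)[:2]) for d in arm.find_in(c,"socket_mouth")[:2]], proj(F,(.561,.2795,.034),r))
im=f["img"].copy(); T=cv2.resize(t["img"][150:200,145:225],(400,250),interpolation=cv2.INTER_CUBIC); S=cv2.resize(sc["img"][110:230,180:300],(250,250),interpolation=cv2.INTER_CUBIC)
o=np.hstack([T,S]); o=np.vstack([cv2.resize(im[:, :],(467,350)).copy() if 0 else np.pad(cv2.resize(im,(467,350)),((0,0),(0,183),(0,0))),o])
cv2.imwrite("pics/w4.png",o[:,:,::-1])
E
python3 m.py
```

```text
[0.4679 0.2782 0.2491] [ 0.7062  0.708  -0.0002  0.0001]
wrist [(0.95, [127.8, 319.9], array([0.5455, 0.3278]))] [np.float64(165.80762252594462), np.float64(329.53910404758193)]
top [(0.61, [169.4, 201.4], array([0.5731, 0.2652]))] [np.float64(173.13936962482128), np.float64(196.65171553542356)]
scene [(0.84, [195.9, 227.0], array([0.5374, 0.3046])), (0.46, [194.7, 151.0], array([0.3386, 0.4701]))] [np.float64(196.61865923307164), np.float64(237.0891649855998)]
```

View pics/w4.png

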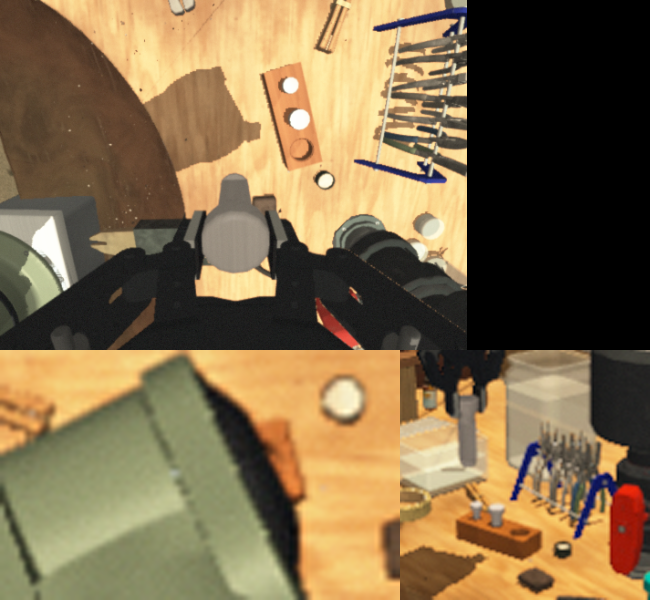

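```bash
cat > n.py <<'E'
from h import *
np.set_printoptions(precision=4,suppress=True)
s=arm.sense(); f=arm.grab_frame("wrist"); RT=cam(f); sc=arm.grab_frame("scene")
print("sock",atz(f,(163.4,331.1),.034,RT)); p=s["ee_pos"]
for dz in (-.071,.031): print(dz,proj(f,p+[0,0,dz],RT),proj(sc,p+[0,0,dz]), proj(f,p+[.0125,0,dz],RT))
im=f["img"]; g=cv2.cvtColor(im,cv2.COLOR_RGB2GRAY)
o=np.hstack([cv2.resize(im[130:310,190:320],(433,600),interpolation=cv2.INTER_CUBIC),cv2.resize(sc["img"][110:170,195:230],(350,600),interpolation=cv2.INTER_CUBIC)])
cv2.imwrite("pics/w5.png",o[:,:,::-1])
E
python3 n.py
```

```text
sock [0.5631 0.2829 0.034 ]
-0.071 [np.float64(204.07174687122017), np.float64(258.14498300686404)] [np.float64(162.5103997720256), np.float64(212.14707964905767)] [np.float64(204.0700472249144), np.float64(273.69814577627767)]
0.031 [np.float64(276.42351356999603), np.float64(258.5375750618735)] [np.float64(130.10378904627447), np.float64(210.68348851843135)] [np.float64(276.3679230675337), np.float64(285.7974274319758)]
```

View pics/w5.png

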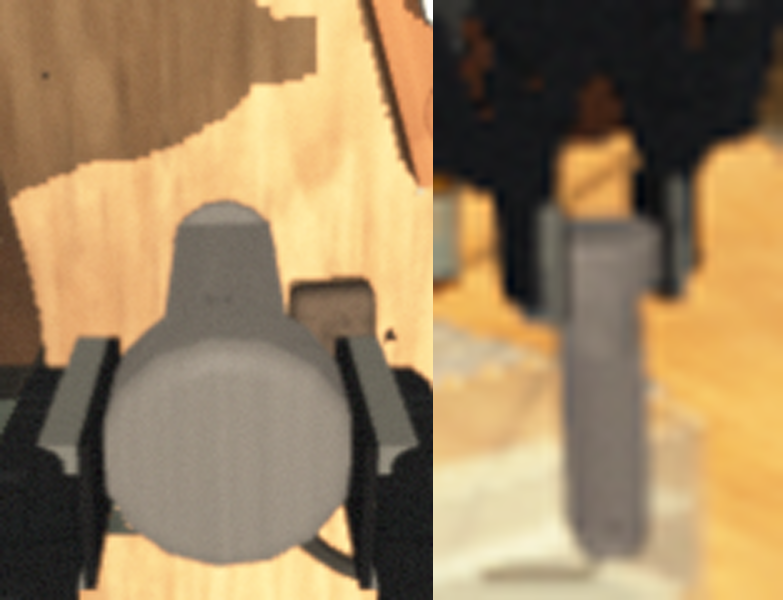

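The wrist crop shows the punch hanging between the pads, with its head at (227,450) and foot at (222,212). The scene half shows the shank hanging nearly vertical. Next I'll hover with the foot about 12 mm above the socket.

>>> servo_tool:
  motion:
    - [1,0.001,0.01,0,0,0,0]
    - [1,0.001,0.02,0,0,0,0]
    - [1,0.001,0.025,0,0,0,0]
    - [1,0,0.02,0,0,0,0]
    - [1,0,0.012,0,0,0,0]
    - [1,0,0.007,0.01,0,0,0]
    - [1,0,0,0.025,0,0,0]
    - [1,0,0,0.025,0,0,0]

```text
time: 16.8
ee_pos: [0.5618, 0.2812, 0.1881]
eef_rot: [0.706, 0.708, 0.0, -0.0]
force: [0.3, 1.1, -2.4]
width: 0.0351
grasp_force: 90.6
```

>>> servo_tool:
  motion:
    - [1,0,0,0.025,0,0,0]
    - [1,0,0,0.02,0,0,0]
    - [1,0,0,0.012,0,0,0]
    - [1,0,0,0.005,0,0,0]
    - [1,0,0,0,0,0,0]

```text
time: 17.3
ee_pos: [0.5618, 0.2811, 0.1271]
eef_rot: [0.706, 0.708, -0.0, -0.0]
force: [1.2, 0.8, -2.0]
width: 0.0349
grasp_force: 90.5
```

```bash
cat > o.py <<'E'
from h import *
np.set_printoptions(precision=4,suppress=True)
s=arm.sense(); f=arm.grab_frame("wrist"); RT=cam(f); sc=arm.grab_frame("scene")
p=s["ee_pos"]; print(p,s["eef_rot"],s["force"])
for X in ((.562,.281,.034),(.562,.2965,.034),p+[0,0,-.078],p+[0,.0125,-.07]): print("proj",proj(f,X,RT),proj(sc,X))
A=f["img"]; B=sc["img"]
r,c=map(int,proj(f,(.562,.281,.05),RT)); r2,c2=map(int,proj(sc,(.562,.281,.06)))
print(r,c,r2,c2)
r=max(r,70)
o=np.hstack([cv2.resize(A[r-70:r+70,c-50:c+50],(400,560),interpolation=cv2.INTER_CUBIC),cv2.resize(B[r2-35:r2+35,c2-25:c2+25],(400,560),interpolation=cv2.INTER_CUBIC)])
cv2.imwrite("pics/w6.png",o[:,:,::-1])
E
python3 o.py
```

```text
[0.5618 0.2811 0.1271] [ 0.7064  0.7078 -0.0002 -0.    ] [ 1.1785  0.8015 -1.9668]
proj [np.float64(195.71205348897092), np.float64(257.83386379993567)] [np.float64(196.3825337733734), np.float64(237.06953131514365)]
proj [np.float64(178.60135559311507), np.float64(257.859329459077)] [np.float64(194.78732227090478), np.float64(234.38012008716706)]
proj [np.float64(200.93741604921942), np.float64(257.66164561407794)] [np.float64(192.30984366429288), np.float64(236.93261290246284)]
proj [np.float64(189.0856078674388), np.float64(257.6852773918599)] [np.float64(188.87481334884782), np.float64(234.70540499300682)]
201 257 189 236
```

View pics/w6.png

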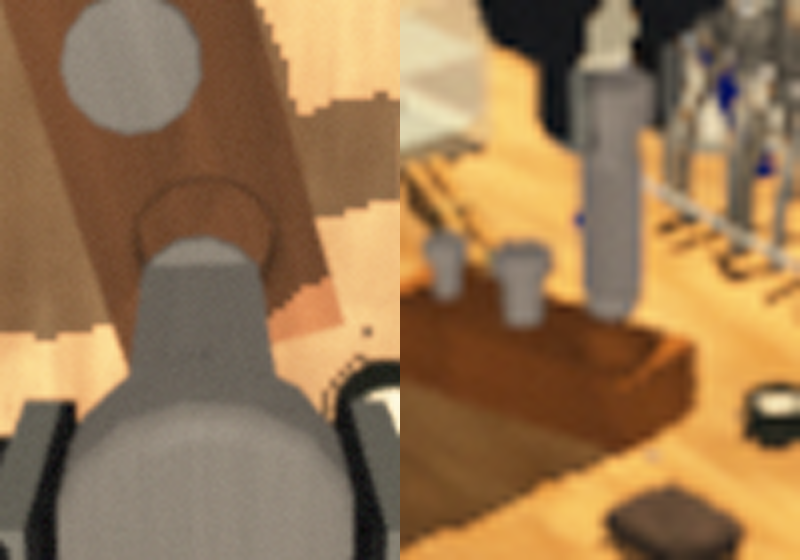

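The wrist crop shows the socket ring centred near (203,235), with the foot rim in front of it about 3 mm toward -y. In the scene half the foot is just above the hole at (612,318). I'll nudge +y by 2.5 mm and lower gently.

>>> servo_tool:
  motion:
    - [1,0.0025,0.0005,0.002,0,0,0]
    - [1,0,0,0.004,0,0,0]
    - [1,0,0,0.004,0,0,0]
    - [1,0,0,0.004,0,0,0]
    - [1,0,0,0.003,0,0,0]

```text
time: 17.9
ee_pos: [0.5623, 0.2836, 0.1098]
eef_rot: [0.706, 0.708, -0.0, -0.0]
force: [-0.9, 0.1, -3.2]
width: 0.0352
grasp_force: 90.5
```

>>> servo_tool:
  motion:
    - [1,0,0,0.003,0,0,0]
    - [1,0,0,0.003,0,0,0]
    - [1,0,0,0.002,0,0,0]

```text
time: 18.2
ee_pos: [0.5624, 0.2836, 0.102]
eef_rot: [0.706, 0.708, -0.0, -0.0]
force: [0.1, -0.7, -2.8]
width: 0.0355
grasp_force: 90.5
```

>>> servo_tool:
  motion:
    - [1,0,0,0.002,0,0,0]
    - [1,0,0,0.002,0,0,0]
    - [1,0,0,0.001,0,0,0]

```text
time: 18.5
ee_pos: [0.5625, 0.2836, 0.0971]
eef_rot: [0.706, 0.708, -0.0, -0.0]
force: [0.3, 0.2, -2.3]
width: 0.0353
grasp_force: 90.5
```

>>> servo_tool:
  motion:
    - [1,0,0,0.001,0,0,0]
    - [1,0,0,0.001,0,0,0]
    - [1,0,0,0,0,0,0]

```text
time: 18.8
ee_pos: [0.5624, 0.2836, 0.0952]
eef_rot: [0.706, 0.708, -0.0, -0.0]
force: [-0.3, -0.8, -3.4]
width: 0.0356
grasp_force: 90.5
```

>>> servo_tool:
  motion:
    - [1,0,0,0.001,0,0,0]
    - [1,0,0,0.001,0,0,0]
    - [1,0,0,0,0,0,0]

```text
time: 19.1
ee_pos: [0.5624, 0.2836, 0.0932]
eef_rot: [0.706, 0.708, -0.0, -0.0]
force: [0.0, 0.2, -3.2]
width: 0.0347
grasp_force: 90.5
```

>>> servo_tool:
  motion:
    - [1,0,0,0.001,0,0,0]
    - [1,0,0,0.001,0,0,0]
    - [1,0,0,0,0,0,0]

```text
time: 19.4
ee_pos: [0.5627, 0.2839, 0.0918]
eef_rot: [0.706, 0.708, 0.0, -0.0]
force: [-1.8, -0.1, 4.9]
width: 0.035
grasp_force: 91.3
```

Contact came with the TCP at 0.0918, which puts the foot at about 0.016, on the socket floor. I'm opening gently.

>>> servo_tool:
  motion:
    - [0.58,0,0,0,0,0,0]
    - [0.54,0,0,0,0,0,0]
    - [0.48,0,0,0,0,0,0]
    - [0.4,0,0,0,0,0,0]
    - [0.3,0,0,0,0,0,0]
    - [0.3,0,0,0,0,0,0]
  force: 20

```text
time: 20.0
ee_pos: [0.5625, 0.2837, 0.0913]
eef_rot: [0.706, 0.708, -0.0, 0.0]
force: [0.2, -0.4, 0.0]
width: 0.0598
grasp_force: 0.0
```

>>> servo_tool:
  motion:
    - [0.2,0,0,0,0,0,0]
    - [0.2,0,0,-0.01,0,0,0]
    - [0.2,0,0,-0.02,0,0,0]
    - [0.2,0,0,-0.04,0,0,0]
    - [0.2,0,0,-0.04,0,0,0]
    - [0.2,0,-0.02,-0.03,0,0,0]
    - [0.2,0,-0.04,0,0,0,0]
    - [0.2,0,-0.04,0,0,0,0]

```text
time: 20.8
ee_pos: [0.4617, 0.2833, 0.2326]
eef_rot: [0.707, 0.708, 0.001, 0.0]
force: [0.2, 0.9, 0.2]
width: 0.068
grasp_force: 0.0
```

```bash
cat > q.py <<'E'
from h import *
np.set_printoptions(precision=4,suppress=True)
s=arm.sense(); f=arm.grab_frame("wrist"); RT=cam(f); sc=arm.grab_frame("scene")
print(s["ee_pos"],s["force"],s["width"])
r,c=map(int,proj(f,(.5625,.2835,.118),RT)); r2,c2=map(int,proj(sc,(.5625,.2835,.07))); print(r,c,r2,c2)
A=f["img"]; r=min(max(r,75),309); c=min(max(c,75),437)
o=np.hstack([cv2.resize(A[r-75:r+75,c-75:c+75],(400,400),interpolation=cv2.INTER_CUBIC),cv2.resize(sc["img"][r2-30:r2+30,c2-30:c2+30],(400,400),interpolation=cv2.INTER_CUBIC)])
print(proj(f,(.5625,.2835,.118),RT),proj(sc,(.5625,.2835,.118)),proj(sc,(.5625,.2835,.034)),"crop origins",r-75,c-75,r2-30,c2-30)
cv2.imwrite("pics/w7.png",o[:,:,::-1])
E
python3 q.py
```

```text
[0.4617 0.2833 0.2326] [0.1739 0.9156 0.2057] 0.0680180734442294
189 369 186 236
[np.float64(189.66691902866506), np.float64(369.76522429940553)] [np.float64(172.88130517436062), np.float64(236.3265880048102)] [np.float64(196.08346982399192), np.float64(236.7540326974415)] crop origins 114 294 156 206
```

View pics/w7.png

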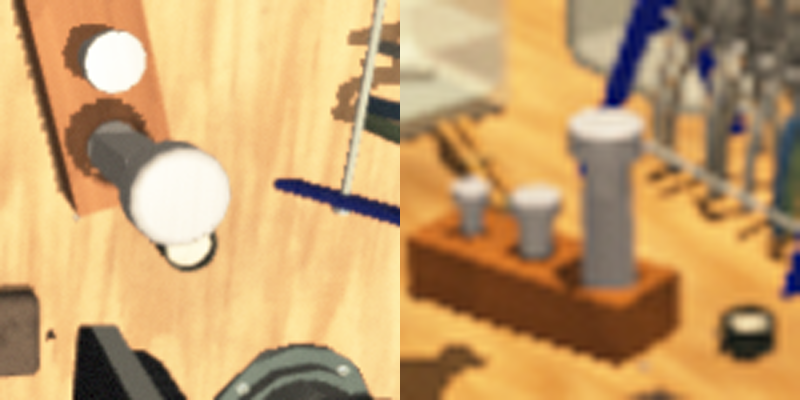

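The wrist half shows the punch head at (180,192), with its shank running into the socket. The scene half shows it upright in the end socket, head at (607,122) and base at (610,285). The head top is at row 174 and a fully seated punch projects to row 173. The gripper is clear, so I'm handing in.

```bash
python3 -c "
from rig import arm
print(arm.sign_off())"
```

```text
the job is handed in; nothing more can be done
None
```

I cranked the punch free, lifted it out and set it upright in the stand's empty socket, then handed the job in at about 21 s; the hand-in call returned no verdict, but the last picture showed it seated and released.

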